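Stir the beads and hang up the paddle

TASK

Lift the stirring paddle out of its dark wooden block and stir the beads in the white tub with its foot, round and round, until nearly all of them lie 2 cm or more from where they were. Then hang the paddle by its orange loop on the hook of the blue stand and leave it hanging there at rest. Spill no bead, and leave the other things on the bench where they are.

Things in the scene. Friction and masses are not known exactly. Their poses are not given: they have to be found in the camera images.
- paddle: Loose paddle, 198 mm tall, about 0.12 kg. Origin: middle of the foot's underside, z up. Square wooden foot 22 x 22 mm, z 0-62 mm; shaft of 14 mm diameter to z 104; orange loop in the y-z plane, of 8 mm bar, opening 46 mm wide, z 108-158, flat pad (14 x 24 mm) under its top; orange grip block on top, 20 (x) x 24 mm (y), z 162-198.
- paddle_eye (a point): The top of the opening of the paddle's loop: underside of its pad, on the paddle's axis, 158 mm above its origin.
- holder: Fixed dark wooden block, 70 x 100 x 60 mm high, origin under its centre, with a square socket in its top (25 mm wide, 50 mm deep) in which the paddle's foot stands (bottom of the foot 10 mm above the table).
- tub: Fixed white round open tub that holds the beads. Origin under its centre on the table; 70 mm high, outer radius 77 mm at the rim, inner radius 71 to 73 mm, inner floor 5 mm above the table.
- hook_stand: Fixed blue stand with a red hook. Origin under the centre of its round base (radius 55 mm, 14 mm high). Post of radius 8 mm, 217 mm high; a level flat red bar, 12 mm wide, from 201 to 209 mm high, leaves the post towards the stand's -x and ends 80 mm from the post's axis in an upturned tip, 227 mm high.
- hook_seat (a point): Top of the hook's level bar, half way between post and tip: 40 mm from the post's axis towards the stand's -x, 209 mm above the table. Axes as the stand's.
- hook_tip (a point): Top of the upturned tip of the hook, 77 mm from the post's axis, 227 mm above the table.
- bead0_center (a point): Centre of a loose blue bead in the tub: ball of 26 mm diameter, 12 g.
- bead1_center (a point): Centre of a loose blue bead in the tub: ball of 26 mm diameter, 12 g.
- bead2_center (a point): Centre of a loose blue bead in the tub: ball of 26 mm diameter, 12 g.
- bead3_center (a point): Centre of a loose blue bead in the tub: ball of 26 mm diameter, 12 g.
- bead4_center (a point): Centre of a loose yellow bead in the tub: ball of 26 mm diameter, 12 g.
- bead5_center (a point): Centre of a loose yellow bead in the tub: ball of 26 mm diameter, 12 g.
- bead6_center (a point): Centre of a loose yellow bead in the tub: ball of 26 mm diameter, 12 g.
- bead7_center (a point): Centre of a loose yellow bead in the tub: ball of 26 mm diameter, 12 g.
- jar_red: Bystander: clear jar with red cap, 60 mm diameter, 75 mm high; origin under its centre.
- jar_green: Bystander: white jar with green cap, 60 mm diameter, 85 mm high; origin under its centre.
- brush: Bystander: flat brush with blue handle, 200 mm long, lying; origin under its middle.
- lids: Bystander: flat stack of three round lids, 72 mm diameter, 21 mm high; origin under its centre.
- magnifier: Bystander: black magnifying glass lying flat, lens ring 90 mm, handle 100 mm towards its -x; origin under the lens centre.

How it is judged:
On the way:
1. with the paddle's foot in the tub, at least three of the four blue and three of the four yellow beads are at once more than 20 mm from where they started (horizontal distance between paddle and tub below 0.072 m and height (world z) of paddle below 0.05 m and (distance of each of bead1_center, bead2_center, bead3_center from where it was at the start of the episode above 0.02 m or distance of each of bead0_center, bead2_center, bead3_center from where it was at the start of the episode above 0.02 m or distance of each of bead0_center, bead1_center, bead3_center from where it was at the start of the episode above 0.02 m or distance of each of bead0_center, bead1_center, bead2_center from where it was at the start of the episode above 0.02 m) and (distance of each of bead5_center, bead6_center, bead7_center from where it was at the start of the episode above 0.02 m or distance of each of bead4_center, bead6_center, bead7_center from where it was at the start of the episode above 0.02 m or distance of each of bead4_center, bead5_center, bead7_center from where it was at the start of the episode above 0.02 m or distance of each of bead4_center, bead5_center, bead6_center from where it was at the start of the episode above 0.02 m)), for 0.05 s.
At the end, for the whole second after the job is handed in: The paddle hangs at rest, a slight sway apart, and upright (within 0.25 rad) on the hook: top of its loop's opening within 32 mm along the bar, 15 mm across and 10 mm in height of hook_seat, bearing on the hook, below 0.1 m/s and 1.2 rad/s. All beads lie in the tub (x of paddle_eye in the frame of hook_seat between -0.032 and 0.032 m and y of paddle_eye in the frame of hook_seat between -0.015 and 0.015 m and z of paddle_eye in the frame of hook_seat between -0.01 and 0.01 m and angle between paddle's own z axis and vertical below 0.25 rad and contact force between paddle and hook_stand above 0.3 N and linear speed of paddle below 0.1 m/s and angular speed of paddle below 1.2 rad/s and horizontal distance between each of bead0_center, bead1_center, bead2_center, bead3_center, bead4_center, bead5_center, bead6_center, bead7_center and tub below 0.075 m and height (world z) of each of bead0_center, bead1_center, bead2_center, bead3_center, bead4_center, bead5_center, bead6_center, bead7_center below 0.07 m); the robot touches nothing.
It fails at once if a bead is spilled from the tub (horizontal distance between any of bead0_center, bead1_center, bead2_center, bead3_center, bead4_center, bead5_center, bead6_center, bead7_center and tub above 0.083 m).
It fails at once if one of the five bystanders is moved more than 30 mm (distance of any of jar_red, jar_green, brush, lids, magnifier from where it was at the start of the episode above 0.03 m).
It also fails if it takes over 64 s, if anything falls off the work surface, if the arm or the gripper's body presses on something with over 40 N, if the wrist force passes 120 N, or if a joint passes its speed limit or range.

ROBOT

A 7-joint arm with a two-finger parallel gripper is mounted at the origin on the work surface. World frame = base frame: x ahead of the robot, y to its left, z up, the work surface at z = 0. Lengths are in m, angles in rad, forces in N, time in s.
With the tool pointing down it reaches from about 0.375 to 0.925 m from the base axis. Payload 3.1 kg.
Tool frame: the origin (TCP) lies between the finger pads; the fingertips stand 17 mm ahead of it and the grasp point (between the pads) lies 2 mm behind it; z points along the fingers, y is the line along which they close (so a half turn about z gives the same grasp; the last joint's range is limited). The gripper opens to 85 mm and grips with 20 to 120 N. Pads are 22 mm wide; open, the fingers measure 114 mm over their backs; the gripper's body (76 mm by 85 mm) begins 54 mm behind the grasp point. The pads swing forward as they close: fully open they stand 13 mm farther back than shut.
Start: joints at [1.034, 0.383, 0.044, 1.598, -0.018, 1.161, -0.05], TCP at [0.276, -0.588, 0.248] pointing down, gripper open.
Joint ranges: [-2.61, 2.61], [-0.41, 2.15], [-1.48, 1.57], [0, 2.5], [-1.57, 4.71], [0.05, 1.97], [-2.85, 2.85]. Speed limits (rad/s): [2.79, 2.79, 3.14, 3.14, 3.14, 3.14, 3.14].

INTERFACE

Orientations are given as a unit quaternion [x, y, z, w].
In Python, from plant import robot gives the robot as it stands.
- The arm moves only by the tool servo_tool, never from a script. Its argument "deltas" is a list of rows, each an object of numbers: "rx", "ry", "rz": the turn, a rotation vector about the tool's x, y, z in degrees; "tx", "ty", "tz": the shift along the tool's x, y, z in m; "grip": the opening, from -1 (shut) to 1 (fully open). A call has 1 to 20 rows; each row is the pose to reach, as a shift and turn from the pose commanded when the call began, along the tool's axes at that moment; what a row does not reach only later rows make up. A row lasts 1/12 s, in which the tool goes at most 41.7 mm and 7.16 degrees, less where a joint would pass 70% of its speed; a pose out of reach is approached as far as the arm can. A call with a gripper value outside its range is refused whole. The fingers move at their own pace and stop on an object; "newtons" is the grip in N (left out, the last holds). Time passes only in rows, so rows that repeat a pose let the fingers close. It gives the time, the measured TCP pose, the force and the opening at its end, in the units of the state.
- robot.get_state(): the state, without advancing time (a new reading comes with each control period).
- robot.grab_frame(name): name is "side" or "top" or "wrist"; returns the picture (400x640x3 uint8, blue, green, red); there is no depth.
- robot.get_calibration(name): a dict with "mtx" (3x3 intrinsics, pixels), "world_to_cam" (4x4, takes a point from world to camera coordinates); the wrist camera has in their place "tool_from_camera" (4x4, takes a point from camera to tool coordinates, whose origin is the TCP and whose axes are the flange's). Camera axes: x right, y down, z forward; pixel columns grow to the right and rows downward; lengths in m; the calibration is good to about 2 mm. A picture is of the moment at which its call begins: read the wrist's pose just before it. get_calibration takes no time and is no camera call.
- robot.job_done(): hands the job in, once; it reports no verdict.
Trained networks look in the newest picture that a camera, given by its name, has taken for a name from the list of things; names that differ only in an ending like _2 or _b are one class to them, and where a whole thing is asked for, a point or a joint stands for the part that bears it (a point fixed in the world has none). Each returns a list of dicts, best first, with "score" (0 to 1); they miss things now and then, are a little off and sometimes report something else, mostly with a low value. They report only what shows in the picture. A call takes as long as a camera call.
- robot.search_frame(name, camera): "extent" ([left, top, right, bottom] in pixels, round what is visible of it).
- robot.cut_out(name, camera): "mask" (400x640 bool, what is visible of it) and "extent" ([left, top, right, bottom] in pixels, round what is visible of it).
The state is a dict: "time": time; "q": joint angles; "qvel": joint speeds; "joint_torque": joint torques, N m; "tcp_pos": TCP position; "tool_rot": TCP orientation; "contact_force": force on the tool from outside, world axes, zero at the start; "ft_torque": the same for the moment, N m; "width": opening from 0.0 (shut) to 1.0 (fully open).
Only numpy, scipy, OpenCV 4.12 (cv2) and the standard library are available. Lean on these libraries where they do the work, as an engineer would, in place of code of your own. Each camera call takes 0.05 s, during which the arm holds its last target. There are 200 camera calls.

## Working session

There is one attempt and no reset: what is moved stays moved. The work goes in short steps, Python scripts to look and compute and a tool call to move; the robot and the scene stay as the last step left them, time stands still between calls to the robot, and variables do not carry over. Pictures are saved under pics/ and viewed, on a budget of 10 in all, crops included, one or two more only if the job needs it, and the job is handed in when it is done.

Besides the shell and the picture viewer there is one more tool, called by a JSON object that holds its "method" and its "body", one argument or row to a line. servo_tool: Moves the arm, as the interface text tells. Its arguments: {"type":"object","properties":{"deltas":{"type":"array","items":{"type":"object","properties":{"rx":{"type":"number"},"ry":{"type":"number"},"rz":{"type":"number"},"tx":{"type":"number"},"ty":{"type":"number"},"tz":{"type":"number"},"grip":{"type":"number"}}}},"newtons":{"type":"number"}},"required":["deltas"]}

```bash
mkdir -p pics; ls; cat > h.py <<'E'
import numpy as np, cv2
from plant import robot
from scipy.spatial.transform import Rotation as R
def cam(n):
    c=robot.get_calibration(n); K=np.array(c['mtx'])
    if n=='wrist':
        s=robot.get_state(); T=np.eye(4); T[:3,:3]=R.from_quat(s['tool_rot']).as_matrix(); T[:3,3]=s['tcp_pos']
        return K, np.linalg.inv(T@np.array(c['tool_from_camera']))
    return K,np.array(c['world_to_cam'])
def proj(n,P):
    K,W=cam(n); p=np.atleast_2d(P)@W[:3,:3].T+W[:3,3]; p=p@K.T; return p[:,:2]/p[:,2:]
def onz(n,uv,z,KW=None):
    K,W=KW or cam(n); uv=np.atleast_2d(uv); d=np.c_[uv,np.ones(len(uv))]@np.linalg.inv(K).T@W[:3,:3]
    o=-W[:3,:3].T@W[:3,3]; return o+d*((z-o[2])/d[:,2])[:,None]
E
python3 - <<'E'
from h import *
s=robot.get_state();print(s['time'],s['tcp_pos'],s['tool_rot'],s['width'])
a=robot.grab_frame('side');b=robot.grab_frame('top')
cv2.imwrite('pics/a.png',a);cv2.imwrite('pics/b.png',b)
for c in('side','top'):
    K,W=cam(c);print(c,(-W[:3,:3].T@W[:3,3]).round(3))
    for n in('paddle','holder','tub','hook_stand','jar_red','jar_green','brush','lids','magnifier','bead0_center','bead4_center'):
        print(n,[(np.round(d['extent']).astype(int).tolist(),round(d['score'],2)) for d in robot.search_frame(n,c)][:5])
E
```

```text
pics
0.0 [ 0.27574046 -0.58762111  0.24686097] [ 9.76024939e-01  2.17654695e-01 -3.73089665e-04 -1.26995435e-03] 0.9996591317322305
side [ 0.18  -0.947  1.116]
paddle [([280, 108, 285, 144], 0.53)]
holder [([269, 136, 292, 164], 0.91)]
tub [([272, 176, 319, 222], 0.56), ([381, 329, 450, 361], 0.36)]
hook_stand []
jar_red [([331, 155, 346, 181], 0.88)]
jar_green [([364, 208, 386, 233], 0.74)]
brush []
lids [([240, 180, 261, 200], 0.82)]
magnifier [([383, 328, 446, 364], 0.85)]
bead0_center []
bead4_center []
top [ 0.377 -0.089  1.387]
paddle [([133, 180, 163, 195], 0.81), ([312, 113, 332, 138], 0.31)]
holder [([138, 175, 180, 207], 0.67)]
tub [([232, 173, 292, 228], 0.94)]
hook_stand [([343, 152, 390, 190], 0.82)]
jar_red [([221, 121, 246, 145], 0.95), ([202, 238, 237, 265], 0.6)]
jar_green [([314, 116, 332, 136], 0.56)]
brush [([367, 235, 421, 292], 0.97)]
lids [([207, 237, 234, 266], 0.68), ([131, 181, 162, 193], 0.59)]
magnifier [([447, 120, 483, 186], 0.67)]
bead0_center [([254, 214, 262, 224], 0.41)]
bead4_center [([260, 183, 269, 187], 0.4)]
```

```bash
python3 - <<'E'
from h import *
a=cv2.imread('pics/a.png');b=cv2.imread('pics/b.png')
cv2.imwrite('pics/b2.png',cv2.resize(b[100:310,120:500],(800,442),interpolation=cv2.INTER_CUBIC))
cv2.imwrite('pics/a2.png',cv2.resize(a[80:260,210:450],(800,600),interpolation=cv2.INTER_CUBIC))
E
```

```text
(no output)
```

View pics/b2.png

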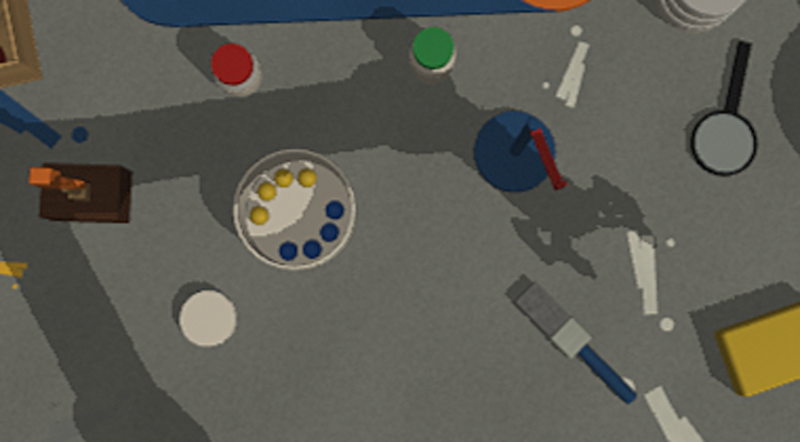

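View pics/a2.png

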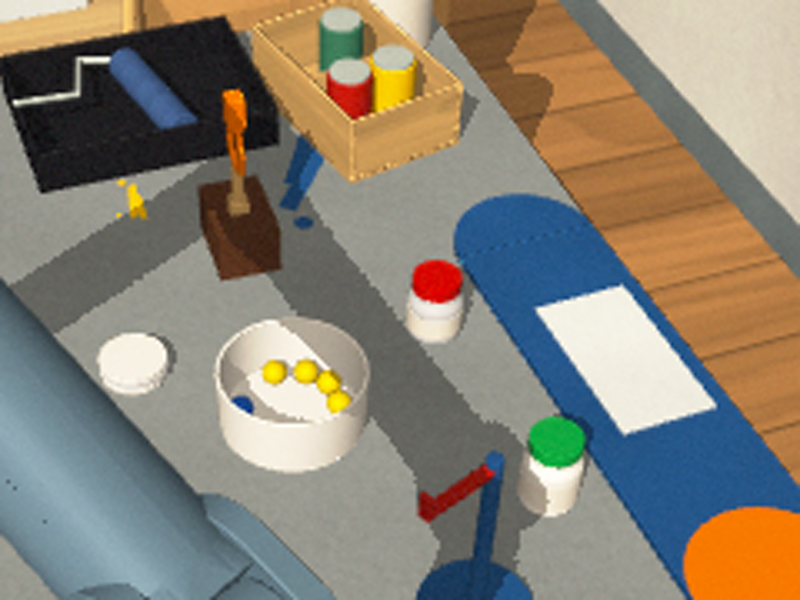

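The top crop shows the paddle's grip at (42,177), the holder at about (40–130, 163–220) and the tub rim centred at (295,209). The hook runs from the post top at (537,133) to its tip at (560,187). The jars, brush, lids and magnifier all stand clear. In the side crop the loop's plane is seen edge-on.

```bash
python3 - <<'E'
from h import *
b=lambda u,v:(120+u/2.105,100+v/2.105)
a=lambda u,v:(210+u*.3,80+v*.3)
def t(n,c,p,z): print(n,onz(c,(b if c=='top' else a)(*p),z)[0].round(3))
t('grip top','top',(40,177),.208)
t('grip side','side',(234,93),.208)
for p in [(40,163),(130,167),(130,222),(38,218)]: t('holder crn z.06','top',p,.06)
t('tub','top',(295,209),.07); t('tub side','side',(293,365),.07)
t('base','top',(515,150),.014)
t('post','top',(537,132),.205);t('tip','top',(560,187),.227)
t('post side','side',(494,458),.217);t('tip side','side',(424,505),.215)
for n,p in dict(red=(232,63),green=(433,48)).items(): t(n,'top',p,.08)
t('lids','top',(208,318),.02)
for p in [(520,285),(632,400)]: t('brush','top',p,.01)
for p in [(307,177),(284,178),(267,191),(260,215),(288,251),(312,249),(330,232),(335,210)]: t('bead','top',p,.018)
K,W=cam('top');print(K,W.round(3))
hsv=cv2.cvtColor(cv2.imread('pics/b.png'),cv2.COLOR_BGR2HSV)
for nm,m in dict(orange=cv2.inRange(hsv,(5,150,120),(17,255,255)),red=cv2.inRange(hsv,(0,150,60),(4,255,255))|cv2.inRange(hsv,(172,150,60),(180,255,255)),brown=cv2.inRange(hsv,(0,70,15),(14,255,75))).items():
    n,l,st,ce=cv2.connectedComponentsWithStats(m)
    for i in range(1,n):
        if st[i,4]>25:
            ys,xs=np.where(l==i); r=cv2.minAreaRect(np.c_[xs,ys].astype(np.float32)); print(nm,st[i].tolist(),ce[i].round(1),np.round(cv2.boxPoints(r),1).tolist())
E
```

```text
grip top [0.542 0.316 0.208]
grip side [0.548 0.322 0.208]
holder crn z.06 [0.581 0.367 0.06 ]
holder crn z.06 [0.573 0.252 0.06 ]
holder crn z.06 [0.502 0.252 0.06 ]
holder crn z.06 [0.51  0.369 0.06 ]
tub [0.513 0.041 0.07 ]
tub side [0.518 0.049 0.07 ]
base [ 0.59  -0.248  0.014]
post [ 0.581 -0.252  0.205]
tip [ 0.514 -0.273  0.227]
post side [ 0.59  -0.246  0.217]
tip side [ 0.518 -0.271  0.215]
red [0.701 0.118 0.08 ]
green [ 0.715 -0.14   0.08 ]
lids [0.378 0.161 0.02 ]
brush [ 0.41  -0.249  0.01 ]
brush [ 0.256 -0.39   0.01 ]
bead [0.56  0.03  0.018]
bead [0.56  0.06  0.018]
bead [0.543 0.083 0.018]
bead [0.511 0.092 0.018]
bead [0.463 0.056 0.018]
bead [0.464 0.025 0.018]
bead [0.486 0.001 0.018]
bead [ 0.515 -0.007  0.018]
[[493.64506596   0.         319.06469432]
 [  0.         493.64506596 197.75220192]
 [  0.           0.           1.        ]] [[-0.027 -0.999  0.018 -0.104]
 [-0.994  0.025 -0.103  0.52 ]
 [ 0.103 -0.021 -0.994  1.338]
 [ 0.     0.     0.     1.   ]]
orange [354, 47, 58, 58, 2598] [382.4  75.4] [[354.0, 47.0], [411.0, 47.0], [411.0, 104.0], [354.0, 104.0
[... 5547 characters left out ...]
8, 81, 36, 1828] [608.9 255. ] [[559.0, 238.0], [639.0, 238.0], [639.0, 273.0], [559.0, 273.0]]
brown [0, 275, 6, 10, 27] [  2.  279.5] [[-1.5, 282.5], [1.0, 275.0], [5.5, 276.5], [3.0, 284.0]]
brown [606, 342, 34, 58, 725] [620.5 371.3] [[604.4000244140625, 343.29998779296875], [633.2999877929688, 340.3999938964844], [639.2000122070312, 398.8999938964844], [610.2999877929688, 401.79998779296875]]
brown [585, 370, 9, 30, 70] [588.8 386.4] [[582.4000244140625, 370.79998779296875], [587.9000244140625, 369.6000061035156], [594.0, 398.79998779296875], [588.4000244140625, 399.8999938964844]]
brown [561, 387, 6, 13, 27] [564.5 392.9] [[561.0, 387.0], [566.0, 387.0], [566.0, 399.0], [561.0, 399.0]]
```

{"method": "servo_tool", "body": {
  "deltas": [
    {"tz":-0.04},
    {"tz":-0.08},
    {"tz":-0.12},
    {"tx":0.03,"ty":-0.035,"tz":-0.15,"rz":6},
    {"tx":0.06,"ty":-0.07,"tz":-0.17,"rz":12},
    {"tx":0.09,"ty":-0.105,"tz":-0.18,"rz":19},
    {"tx":0.12,"ty":-0.14,"tz":-0.18,"rz":25},
    {"tx":0.145,"ty":-0.175,"tz":-0.18,"rz":25},
    {"tx":0.17,"ty":-0.208,"tz":-0.18,"rz":25},
    {"tx":0.195,"ty":-0.24,"tz":-0.18,"rz":25},
    {"tx":0.22,"ty":-0.27,"tz":-0.18,"rz":25},
    {"tx":0.247,"ty":-0.303,"tz":-0.18,"rz":25},
    {"tx":0.274,"ty":-0.335,"tz":-0.18,"rz":25},
    {"tx":0.3,"ty":-0.367,"tz":-0.18,"rz":25},
    {"tx":0.327,"ty":-0.4,"tz":-0.18,"rz":25},
    {"tx":0.353,"ty":-0.432,"tz":-0.18,"rz":25},
    {"tx":0.38,"ty":-0.464,"tz":-0.18,"rz":25},
    {"tx":0.406,"ty":-0.496,"tz":-0.18,"rz":25},
    {"tx":0.432,"ty":-0.528,"tz":-0.18,"rz":25},
    {"tx":0.458,"ty":-0.56,"tz":-0.18,"rz":25}
  ],
  "newtons": 60
}}

```text
validation failed for argument at $.de...
```

```bash
python3 - <<'E'
from h import *
s=robot.get_state();print(s['time'],s['tcp_pos'],R.from_quat(s['tool_rot']).as_matrix().round(3),s['q'].round(2) if hasattr(s['q'],'round') else s['q'])
print(np.array(robot.get_calibration('wrist')['tool_from_camera']).round(3))
im=robot.grab_frame('wrist');cv2.imwrite('pics/c.png',im)
KW=cam('wrist'); print(KW[0])
b=lambda u,v:None
for nm,P in dict(tub=(.513,.041,.07),grip=(.545,.318,.208),post=(.585,-.25,.217),tip=(.516,-.272,.227)).items():print(nm,proj('wrist',P)[0].round(0))
E
```

```text
1.2 [ 0.27619726 -0.58839263  0.24825045] [[ 0.905  0.425  0.   ]
 [ 0.425 -0.905  0.   ]
 [ 0.    -0.    -1.   ]] [ 1.03  0.38  0.04  1.6  -0.02  1.16 -0.05]
[[ 0.    -0.962 -0.275  0.071]
 [ 1.     0.     0.    -0.001]
 [ 0.    -0.275  0.962 -0.126]
 [ 0.     0.     0.     1.   ]]
[[308.05058769   0.         320.58978978]
 [  0.         308.05058769 198.14006392]
 [  0.           0.           1.        ]]
tub [-484. -625.]
grip [-33986. -28108.]
post [ -673. -1980.]
tip [ -562. -1292.]
```

{"method": "servo_tool", "body": {
  "deltas": [
    {"rx":0,"ry":0,"rz":0,"tx":0,"ty":0,"tz":-0.04,"grip":1},
    {"rx":0,"ry":0,"rz":0,"tx":0,"ty":0,"tz":-0.08,"grip":1}
  ],
  "newtons": 60
}}

```text
time: 1.42
tcp_pos: [0.275, -0.586, 0.3248]
tool_rot: [0.976, 0.218, -0.001, -0.005]
contact_force: [0.1, -1.4, 1.2]
width: 0.997
```

{"method": "servo_tool", "body": {
  "deltas": [
    {"rx":0,"ry":0,"rz":0,"tx":0,"ty":0,"tz":-0.04,"grip":1},
    {"rx":0,"ry":0,"rz":0,"tx":0,"ty":0,"tz":-0.08,"grip":1},
    {"rx":0,"ry":0,"rz":25,"tx":0.55,"ty":-0.71,"tz":-0.11,"grip":1},
    {"rx":0,"ry":0,"rz":25,"tx":0.55,"ty":-0.71,"tz":-0.11,"grip":1},
    {"rx":0,"ry":0,"rz":25,"tx":0.55,"ty":-0.71,"tz":-0.11,"grip":1},
    {"rx":0,"ry":0,"rz":25,"tx":0.55,"ty":-0.71,"tz":-0.11,"grip":1},
    {"rx":0,"ry":0,"rz":25,"tx":0.55,"ty":-0.71,"tz":-0.11,"grip":1},
    {"rx":0,"ry":0,"rz":25,"tx":0.55,"ty":-0.71,"tz":-0.11,"grip":1},
    {"rx":0,"ry":0,"rz":25,"tx":0.55,"ty":-0.71,"tz":-0.11,"grip":1},
    {"rx":0,"ry":0,"rz":25,"tx":0.55,"ty":-0.71,"tz":-0.11,"grip":1},
    {"rx":0,"ry":0,"rz":25,"tx":0.55,"ty":-0.71,"tz":-0.11,"grip":1},
    {"rx":0,"ry":0,"rz":25,"tx":0.55,"ty":-0.71,"tz":-0.11,"grip":1},
    {"rx":0,"ry":0,"rz":25,"tx":0.55,"ty":-0.71,"tz":-0.11,"grip":1},
    {"rx":0,"ry":0,"rz":25,"tx":0.55,"ty":-0.71,"tz":-0.11,"grip":1}
  ]
}}

```text
time: 2.58
tcp_pos: [0.3852, -0.0987, 0.4254]
tool_rot: [1.0, 0.001, 0.001, 0.0]
contact_force: [0.8, -0.9, -0.3]
width: 0.998
```

```bash
python3 - <<'E'
from h import *
s=robot.get_state();print(s['time'],s['tcp_pos'],R.from_quat(s['tool_rot']).as_matrix().round(3))
im=robot.grab_frame('wrist');cv2.imwrite('pics/c.png',im)
for nm,P in dict(tub=(.513,.041,.07),grip=(.545,.318,.208),post=(.585,-.25,.217),tip=(.516,-.272,.227)).items():print(nm,proj('wrist',P)[0].round(0))
E
```

```text
2.5833 [ 0.38521192 -0.09865243  0.42537232] [[ 1.     0.002  0.001]
 [ 0.002 -1.    -0.001]
 [ 0.001  0.001 -1.   ]]
tub [235.  70.]
grip [-83.  12.]
post [499. -27.]
tip [515.  52.]
```

View pics/c.png

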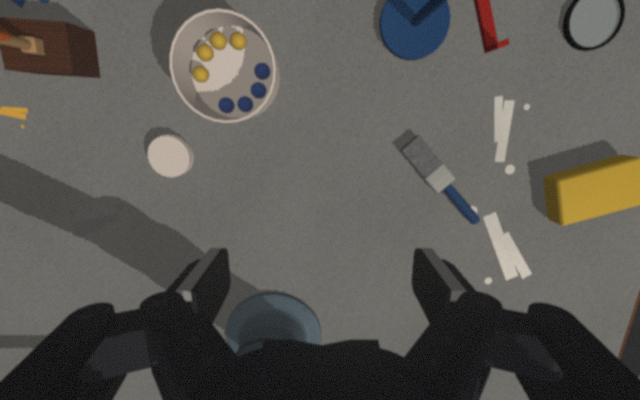

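{"method": "servo_tool", "body": {
  "deltas": [
    {"rx":0,"ry":0,"rz":0,"tx":0.07,"ty":-0.3,"tz":0,"grip":1},
    {"rx":0,"ry":0,"rz":0,"tx":0.07,"ty":-0.3,"tz":0,"grip":1},
    {"rx":0,"ry":0,"rz":0,"tx":0.07,"ty":-0.3,"tz":0,"grip":1},
    {"rx":0,"ry":0,"rz":0,"tx":0.07,"ty":-0.3,"tz":0,"grip":1},
    {"rx":0,"ry":0,"rz":0,"tx":0.07,"ty":-0.3,"tz":0,"grip":1},
    {"rx":0,"ry":0,"rz":0,"tx":0.07,"ty":-0.3,"tz":0,"grip":1},
    {"rx":0,"ry":0,"rz":0,"tx":0.07,"ty":-0.3,"tz":0,"grip":1},
    {"rx":0,"ry":0,"rz":0,"tx":0.07,"ty":-0.3,"tz":0,"grip":1},
    {"rx":0,"ry":0,"rz":0,"tx":0.07,"ty":-0.3,"tz":0,"grip":1},
    {"rx":0,"ry":0,"rz":0,"tx":0.07,"ty":-0.3,"tz":0,"grip":1}
  ]
}}

```text
time: 3.47
tcp_pos: [0.4544, 0.2002, 0.4249]
tool_rot: [1.0, 0.003, -0.0, -0.0]
contact_force: [0.2, -0.8, 0.0]
width: 1.002
```

```bash
python3 - <<'E'
from h import *
s=robot.get_state();print(s['time'],s['tcp_pos'],R.from_quat(s['tool_rot']).as_matrix().round(3))
np.savez('d.npz',K=cam('wrist')[0],W=cam('wrist')[1])
im=robot.grab_frame('wrist');cv2.imwrite('pics/d.png',im)
for nm,P in dict(tub=(.513,.041,.07),grip=(.545,.318,.208),post=(.585,-.25,.217),tip=(.516,-.272,.227)).items():print(nm,proj('wrist',P)[0].round(0))
E
```

```text
3.4667 [0.45440034 0.20019478 0.42488088] [[ 1.     0.006 -0.001]
 [ 0.006 -1.     0.   ]
 [-0.001 -0.    -1.   ]]
tub [425. 119.]
grip [208.  90.]
post [775.  48.]
tip [783. 120.]
```

View pics/d.png

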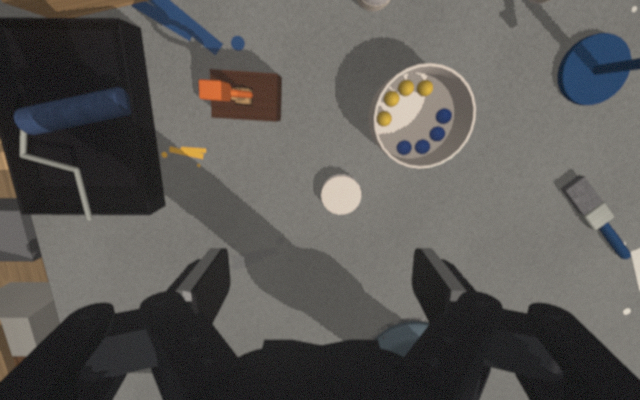

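```bash
python3 - <<'E'
from h import *
im=cv2.imread('pics/d.png')
cv2.imwrite('pics/d2.png',cv2.resize(im[60:130,190:290],(800,560),interpolation=cv2.INTER_CUBIC))
E
```

```text
(no output)
```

View pics/d2.png

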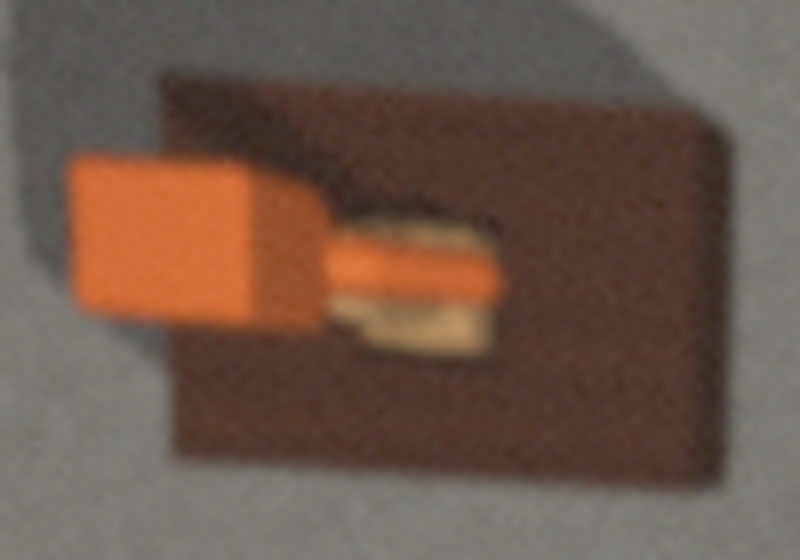

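The crop shows the grip's top face with corners (70,157), (250,162), (252,325) and (78,315). The holder's top runs from (162,75) to (695,488), and the paddle looks square to it.

```bash
python3 - <<'E'
from h import *
d=np.load('d.npz');KW=(d['K'],d['W'])
f=lambda P:np.array(P)/8+[190,60]
g=onz(0,f([(70,157),(250,162),(252,325),(78,315)]),.208,KW)[:,:2];print(g.round(4).tolist(),g.mean(0))
h=onz(0,f([(162,75),(700,105),(695,488),(175,460)]),.06,KW)[:,:2];print(h.round(4).tolist(),h.mean(0))
for q in(g,h):
  v=(q[1]-q[0])+(q[2]-q[3]);print('yaw of -y axis',np.degrees(np.arctan2(v[1],v[0]))+90)
print(onz(0,[(425,115)],.07,KW))
E
```

```text
[[0.5544, 0.3287], [0.5539, 0.3053], [0.5336, 0.3067], [0.5348, 0.3297]] [0.54418317 0.3175868 ]
[[0.5815, 0.3652], [0.5769, 0.2658], [0.5079, 0.2691], [0.5126, 0.3691]] [0.54471232 0.31729581]
yaw of -y axis -1.981744361930268
yaw of -y axis -2.6545095504271927
[[0.51833586 0.04428467 0.07      ]]
```

{"method": "servo_tool", "body": {
  "deltas": [
    {"rx":0,"ry":0,"rz":3,"tx":0.0905,"ty":-0.1165,"tz":0.06,"grip":1},
    {"rx":0,"ry":0,"rz":3,"tx":0.0905,"ty":-0.1165,"tz":0.1,"grip":1},
    {"rx":0,"ry":0,"rz":3,"tx":0.0905,"ty":-0.1165,"tz":0.16,"grip":1},
    {"rx":0,"ry":0,"rz":3,"tx":0.0905,"ty":-0.1165,"tz":0.16,"grip":1},
    {"rx":0,"ry":0,"rz":3,"tx":0.0905,"ty":-0.1165,"tz":0.16,"grip":1},
    {"rx":0,"ry":0,"rz":3,"tx":0.0905,"ty":-0.1165,"tz":0.16,"grip":1},
    {"rx":0,"ry":0,"rz":3,"tx":0.0905,"ty":-0.1165,"tz":0.16,"grip":1},
    {"rx":0,"ry":0,"rz":3,"tx":0.0905,"ty":-0.1165,"tz":0.16,"grip":1}
  ]
}}

```text
time: 4.18
tcp_pos: [0.5453, 0.3136, 0.2638]
tool_rot: [1.0, -0.026, -0.001, 0.001]
contact_force: [0.1, -1.1, 0.7]
width: 1.003
```

```bash
python3 - <<'E'
from h import *
s=robot.get_state();M=R.from_quat(s['tool_rot']).as_matrix();print(s['time'],s['tcp_pos'],M.round(4))
c=np.cos(np.radians(-2.65));sn=np.sin(np.radians(-2.65))
Q=np.array([[.01,.012],[.01,-.012],[-.01,-.012],[-.01,.012]])@np.array([[c,sn],[-sn,c]])+[.5445,.3174]
print(proj('wrist',np.c_[Q,[.208]*4]).round(0).tolist())
im=robot.grab_frame('wrist');cv2.imwrite('pics/e.png',im)
print(M.T@(np.array([.5445,.3174,.193])-s['tcp_pos']))
E
```

```text
4.1833 [0.54527348 0.31356097 0.26380979] [[ 0.9986 -0.0525 -0.0021]
 [-0.0525 -0.9986 -0.0027]
 [-0.002   0.0028 -1.    ]]
[[296.0, 213.0], [335.0, 212.0], [335.0, 242.0], [297.0, 242.0]]
[-0.00083216 -0.00399323  0.0708006 ]
```

View pics/e.png

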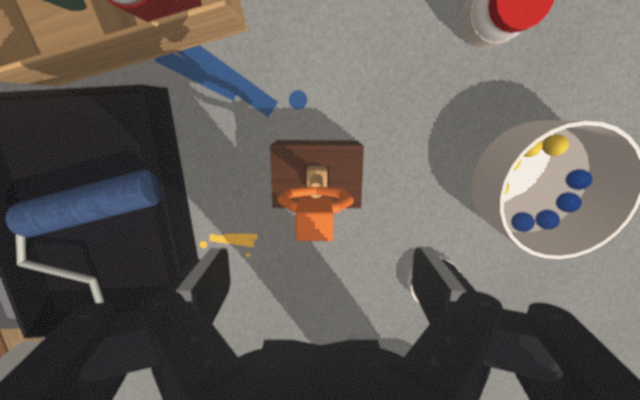

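The grip's top sits at (296–333, 208–240), which matches the prediction. Descending and gripping.

{"method": "servo_tool", "body": {
  "deltas": [
    {"rx":0,"ry":0,"rz":0,"tx":-0.001,"ty":-0.003,"tz":0.03,"grip":1},
    {"rx":0,"ry":0,"rz":0,"tx":-0.001,"ty":-0.003,"tz":0.05,"grip":1},
    {"rx":0,"ry":0,"rz":0,"tx":-0.001,"ty":-0.003,"tz":0.07,"grip":1},
    {"rx":0,"ry":0,"rz":0,"tx":-0.001,"ty":-0.003,"tz":0.07,"grip":1},
    {"rx":0,"ry":0,"rz":0,"tx":-0.001,"ty":-0.003,"tz":0.07,"grip":-1},
    {"rx":0,"ry":0,"rz":0,"tx":-0.001,"ty":-0.003,"tz":0.07,"grip":-1},
    {"rx":0,"ry":0,"rz":0,"tx":-0.001,"ty":-0.003,"tz":0.07,"grip":-1},
    {"rx":0,"ry":0,"rz":0,"tx":-0.001,"ty":-0.003,"tz":0.07,"grip":-1},
    {"rx":0,"ry":0,"rz":0,"tx":-0.001,"ty":-0.003,"tz":0.07,"grip":-1},
    {"rx":0,"ry":0,"rz":0,"tx":-0.001,"ty":-0.003,"tz":0.07,"grip":-1},
    {"rx":0,"ry":0,"rz":0,"tx":-0.001,"ty":-0.003,"tz":0.07,"grip":-1},
    {"rx":0,"ry":0,"rz":0,"tx":-0.001,"ty":-0.003,"tz":0.07,"grip":-1}
  ],
  "newtons": 60
}}

```text
time: 5.23
tcp_pos: [0.5449, 0.3197, 0.1966]
tool_rot: [1.0, -0.025, 0.001, -0.0]
contact_force: [-0.9, -0.3, 5.7]
width: 0.269
```

```bash
python3 - <<'E'
from h import *
s=robot.get_state();M=R.from_quat(s['tool_rot']).as_matrix();print(s['time'],s['tcp_pos'],M.round(4),s['width'],s['contact_force'])
E
```

```text
5.2333 [0.54489211 0.31965609 0.19662853] [[ 9.987e-01 -5.000e-02  2.400e-03]
 [-5.000e-02 -9.988e-01  8.000e-04]
 [ 2.300e-03 -9.000e-04 -1.000e+00]] 0.2691546498576727 [-0.92337235 -0.26663409  5.68859596]
```

{"method": "servo_tool", "body": {
  "deltas": [
    {"rx":0,"ry":0,"rz":0,"tx":0,"ty":0,"tz":-0.02,"grip":-1},
    {"rx":0,"ry":0,"rz":0,"tx":0,"ty":0,"tz":-0.04,"grip":-1},
    {"rx":0,"ry":0,"rz":0,"tx":0,"ty":0,"tz":-0.06,"grip":-1},
    {"rx":0,"ry":0,"rz":0,"tx":0,"ty":0,"tz":-0.09,"grip":-1},
    {"rx":0,"ry":0,"rz":0,"tx":0,"ty":0,"tz":-0.12,"grip":-1},
    {"rx":0,"ry":0,"rz":0,"tx":-0.003,"ty":0.03,"tz":-0.12,"grip":-1},
    {"rx":0,"ry":0,"rz":0,"tx":-0.006,"ty":0.065,"tz":-0.12,"grip":-1},
    {"rx":0,"ry":0,"rz":0,"tx":-0.01,"ty":0.1,"tz":-0.12,"grip":-1},
    {"rx":0,"ry":0,"rz":0,"tx":-0.014,"ty":0.135,"tz":-0.12,"grip":-1},
    {"rx":0,"ry":0,"rz":0,"tx":-0.014,"ty":0.17,"tz":-0.12,"grip":-1},
    {"rx":0,"ry":0,"rz":0,"tx":-0.014,"ty":0.205,"tz":-0.12,"grip":-1},
    {"rx":0,"ry":0,"rz":0,"tx":-0.014,"ty":0.24,"tz":-0.12,"grip":-1},
    {"rx":0,"ry":0,"rz":0,"tx":-0.014,"ty":0.265,"tz":-0.12,"grip":-1},
    {"rx":0,"ry":0,"rz":0,"tx":-0.014,"ty":0.277,"tz":-0.12,"grip":-1},
    {"rx":0,"ry":0,"rz":0,"tx":-0.014,"ty":0.277,"tz":-0.12,"grip":-1},
    {"rx":0,"ry":0,"rz":0,"tx":-0.014,"ty":0.277,"tz":-0.12,"grip":-1}
  ]
}}

```text
time: 6.57
tcp_pos: [0.5158, 0.043, 0.3144]
tool_rot: [1.0, -0.026, -0.0, -0.0]
contact_force: [0.7, 0.8, -1.3]
width: 0.271
```

```bash
python3 - <<'E'
from h import *
s=robot.get_state();M=R.from_quat(s['tool_rot']).as_matrix();print(s['time'],s['tcp_pos'],M.round(4),s['width'],s['contact_force'])
im=robot.grab_frame('wrist')
P=np.array(s['tcp_pos'])-[0,0,.1866]
th=np.linspace(0,2*np.pi,40)
for r,z,c in((.074,.07,(0,0,255)),):
    q=proj('wrist',np.c_[.517+r*np.cos(th),.044+r*np.sin(th),[z]*40]); cv2.polylines(im,[q.round().astype(int)],True,c,1)
cv2.circle(im,tuple(proj('wrist',P)[0].round().astype(int).tolist()),3,(0,255,0),1)
cv2.imwrite('pics/f.png',im)
E
```

```text
6.5667 [0.51580527 0.04298036 0.31444815] [[ 9.987e-01 -5.160e-02 -9.000e-04]
 [-5.160e-02 -9.987e-01  7.000e-04]
 [-9.000e-04 -7.000e-04 -1.000e+00]] 0.2713687947739343 [ 0.70258638  0.76780708 -1.26901122]
```

View pics/f.png

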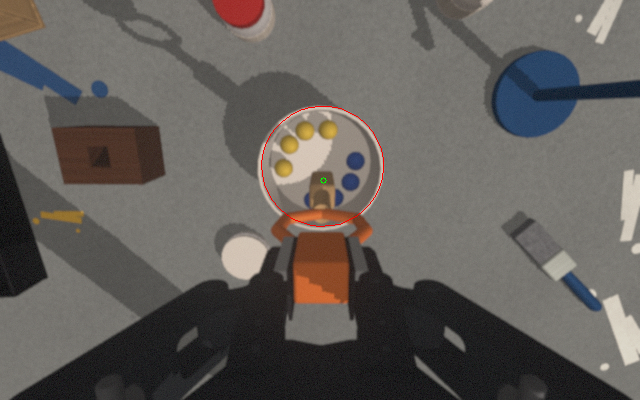

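{"method": "servo_tool", "body": {
  "deltas": [
    {"rx":0,"ry":0,"rz":0,"tx":0.001,"ty":-0.0015,"tz":0.04,"grip":-1},
    {"rx":0,"ry":0,"rz":0,"tx":0.001,"ty":-0.0015,"tz":0.075,"grip":-1},
    {"rx":0,"ry":0,"rz":0,"tx":0.001,"ty":-0.0015,"tz":0.1,"grip":-1},
    {"rx":0,"ry":0,"rz":0,"tx":0.001,"ty":-0.0015,"tz":0.117,"grip":-1},
    {"rx":0,"ry":0,"rz":0,"tx":0.001,"ty":-0.0015,"tz":0.117,"grip":-1},
    {"rx":0,"ry":0,"rz":0,"tx":-0.008,"ty":-0.012,"tz":0.117,"grip":-1},
    {"rx":0,"ry":0,"rz":0,"tx":-0.017,"ty":-0.023,"tz":0.117,"grip":-1},
    {"rx":0,"ry":0,"rz":0,"tx":-0.026,"ty":-0.034,"tz":0.117,"grip":-1},
    {"rx":0,"ry":0,"rz":0,"tx":-0.026,"ty":-0.034,"tz":0.117,"grip":-1}
  ]
}}

```text
time: 7.37
tcp_pos: [0.4902, 0.0839, 0.1997]
tool_rot: [1.0, -0.021, 0.001, -0.001]
contact_force: [0.1, 1.0, -0.1]
width: 0.271
```

```bash
python3 - <<'E'
from h import *
s=robot.get_state();M=R.from_quat(s['tool_rot']).as_matrix();p=np.array(s['tcp_pos']);print(s['time'],p,s['contact_force'])
d=M.T@(np.array([.517,.0445,p[2]])-p); a0=np.degrees(np.arctan2(d[1],-d[0])); print('r',np.hypot(*d[:2]),a0)
for k in range(1,25):
    a=np.radians(130+15*k); print(15*k+130,round(.042*np.cos(a)+.027,3),round(-.042*np.sin(a)+.032,3))
E
```

```text
7.3667 [0.49017845 0.08393587 0.19969033] [ 0.07151303  1.00750408 -0.06586622]
r 0.04769258872832677 126.64701860196575
145 -0.007 0.008
160 -0.012 0.018
175 -0.015 0.028
190 -0.014 0.039
205 -0.011 0.05
220 -0.005 0.059
235 0.003 0.066
250 0.013 0.071
265 0.023 0.074
280 0.034 0.073
295 0.045 0.07
310 0.054 0.064
325 0.061 0.056
340 0.066 0.046
355 0.069 0.036
370 0.068 0.025
385 0.065 0.014
400 0.059 0.005
415 0.051 -0.002
430 0.041 -0.007
445 0.031 -0.01
460 0.02 -0.009
475 0.009 -0.006
490 0.0 -0.0
```

{"method": "servo_tool", "body": {
  "deltas": [
    {"rx":0,"ry":0,"rz":0,"tx":-0.007,"ty":0.008,"tz":0,"grip":-1},
    {"rx":0,"ry":0,"rz":0,"tx":-0.012,"ty":0.018,"tz":0,"grip":-1},
    {"rx":0,"ry":0,"rz":0,"tx":-0.015,"ty":0.028,"tz":0,"grip":-1},
    {"rx":0,"ry":0,"rz":0,"tx":-0.014,"ty":0.039,"tz":0,"grip":-1},
    {"rx":0,"ry":0,"rz":0,"tx":-0.011,"ty":0.05,"tz":0,"grip":-1},
    {"rx":0,"ry":0,"rz":0,"tx":-0.005,"ty":0.059,"tz":0,"grip":-1},
    {"rx":0,"ry":0,"rz":0,"tx":0.003,"ty":0.066,"tz":0,"grip":-1},
    {"rx":0,"ry":0,"rz":0,"tx":0.013,"ty":0.071,"tz":0,"grip":-1},
    {"rx":0,"ry":0,"rz":0,"tx":0.023,"ty":0.074,"tz":0,"grip":-1},
    {"rx":0,"ry":0,"rz":0,"tx":0.034,"ty":0.073,"tz":0,"grip":-1},
    {"rx":0,"ry":0,"rz":0,"tx":0.045,"ty":0.07,"tz":0,"grip":-1},
    {"rx":0,"ry":0,"rz":0,"tx":0.054,"ty":0.064,"tz":0,"grip":-1},
    {"rx":0,"ry":0,"rz":0,"tx":0.061,"ty":0.056,"tz":0,"grip":-1},
    {"rx":0,"ry":0,"rz":0,"tx":0.066,"ty":0.046,"tz":0,"grip":-1},
    {"rx":0,"ry":0,"rz":0,"tx":0.069,"ty":0.036,"tz":0,"grip":-1},
    {"rx":0,"ry":0,"rz":0,"tx":0.068,"ty":0.025,"tz":0,"grip":-1},
    {"rx":0,"ry":0,"rz":0,"tx":0.065,"ty":0.014,"tz":0,"grip":-1},
    {"rx":0,"ry":0,"rz":0,"tx":0.059,"ty":0.005,"tz":0,"grip":-1},
    {"rx":0,"ry":0,"rz":0,"tx":0.051,"ty":-0.002,"tz":0,"grip":-1},
    {"rx":0,"ry":0,"rz":0,"tx":0.041,"ty":-0.007,"tz":0,"grip":-1}
  ]
}}

```text
time: 9.03
tcp_pos: [0.5329, 0.0782, 0.1981]
tool_rot: [1.0, -0.025, 0.0, 0.006]
contact_force: [-1.5, -8.0, 0.1]
width: 0.272
```

```bash
python3 - <<'E'
from h import *
s=robot.get_state();p=np.array(s['tcp_pos']);print(s['time'],p,s['contact_force'],s['width'],R.from_quat(s['tool_rot']).as_matrix().round(3)[:2,:2])
robot_img=robot.grab_frame('top');robot_s=robot.grab_frame('side');im=robot.grab_frame('wrist')
c=lambda i,n,C,w,h,s: cv2.resize(i[C[1]:C[1]+h,C[0]:C[0]+w],(w*s,h*s),interpolation=cv2.INTER_CUBIC)
A=c(robot_img,'',(215,160),100,80,4);B=c(robot_s,'',(250,160),100,80,4)
cv2.imwrite('pics/g.png',np.vstack([np.hstack([A,B]),cv2.resize(im[60:360,120:520],(400,280)).repeat(1,0) if 0 else np.hstack([c(im,'',(200,90),200,140,2),np.zeros((280,400,3),np.uint8)])]))
E
```

```text
9.0333 [0.53294275 0.07815253 0.19806156] [-1.48570744 -8.01965295  0.05927302] 0.27206834068383834 [[ 0.999 -0.05 ]
 [-0.05  -0.999]]
```

View pics/g.png

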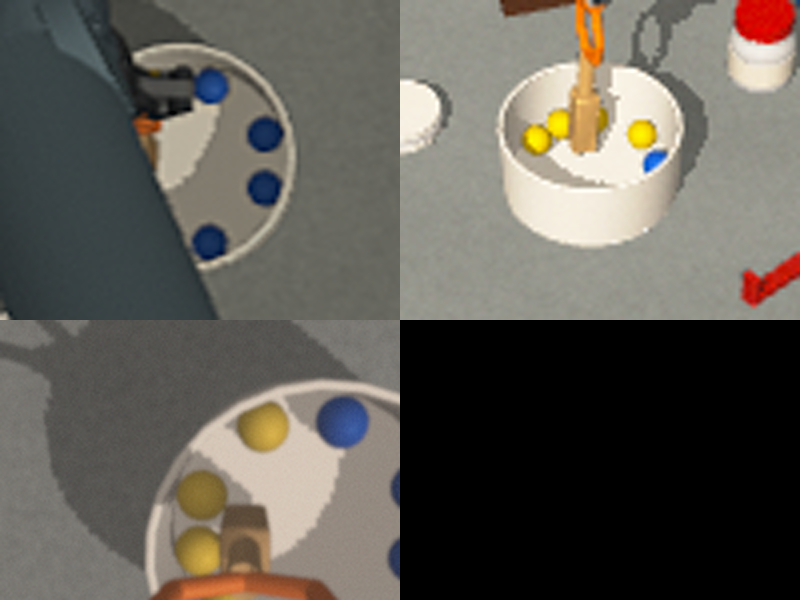

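The wrist part shows the foot at (245,530), inside the yellow beads at (262,425), (200,495) and (198,550). The blue beads have been pushed round and all of them are still in the tub. I'll move the foot to the centre and measure the beads.

{"method": "servo_tool", "body": {
  "deltas": [
    {"rx":0,"ry":0,"rz":0,"tx":-0.008,"ty":0.02,"tz":0,"grip":-1},
    {"rx":0,"ry":0,"rz":0,"tx":-0.014,"ty":0.039,"tz":0,"grip":-1},
    {"rx":0,"ry":0,"rz":0,"tx":-0.014,"ty":0.039,"tz":0,"grip":-1},
    {"rx":0,"ry":0,"rz":0,"tx":-0.014,"ty":0.039,"tz":0,"grip":-1}
  ]
}}

```text
time: 9.52
tcp_pos: [0.5178, 0.0445, 0.1987]
tool_rot: [1.0, -0.026, 0.002, 0.0]
contact_force: [1.0, 0.3, -0.7]
width: 0.265
```

```bash
cat > beads.py <<'E'
from h import *
def beads(n,im,KW):
    hsv=cv2.cvtColor(im,cv2.COLOR_BGR2HSV); out=[]
    for nm,lo,hi in(('Y',(20,110,70),(33,255,255)),('B',(100,110,40),(125,255,255))):
        k,l,st,ce=cv2.connectedComponentsWithStats(cv2.inRange(hsv,lo,hi))
        for i in range(1,k):
            p=onz(n,ce[i],.018,KW)[0,:2]
            if st[i,4]>20 and np.hypot(*(p-[.517,.0445]))<.075: out.append((nm,p.round(3).tolist(),int(st[i,4])))
    return out
if __name__=='__main__':
    d=np.load('d.npz');print('start',beads('',cv2.imread('pics/d.png'),(d['K'],d['W'])))
    s=robot.get_state();print(s['time'],s['tcp_pos'],s['contact_force'])
    for n in('wrist','top','side'):
        KW=cam(n);print(n,beads(n,robot.grab_frame(n),KW))
E
python3 beads.py
```

```text
start [('Y', [0.561, 0.063], 179), ('Y', [0.561, 0.032], 186), ('Y', [0.544, 0.085], 166), ('Y', [0.512, 0.096], 151), ('B', [0.517, -0.004], 135), ('B', [0.488, 0.004], 126), ('B', [0.466, 0.027], 118), ('B', [0.464, 0.058], 111)]
9.5167 [0.51783933 0.04447959 0.19870424] [ 0.99954197  0.26113001 -0.67520284]
wrist [('Y', [0.568, 0.066], 490), ('Y', [0.536, 0.098], 466), ('Y', [0.506, 0.102], 450), ('Y', [0.482, 0.091], 204), ('B', [0.568, 0.027], 440), ('B', [0.534, -0.01], 402), ('B', [0.496, -0.01], 369), ('B', [0.463, 0.028], 78)]
top [('B', [0.569, 0.025], 47), ('B', [0.533, -0.012], 51), ('B', [0.496, -0.011], 50)]
side [('Y', [0.491, 0.096], 86), ('Y', [0.569, 0.068], 43)]
```

{"method": "servo_tool", "body": {
  "deltas": [
    {"rx":0,"ry":0,"rz":0,"tx":-0.016,"ty":-0.005,"tz":0,"grip":-1},
    {"rx":0,"ry":0,"rz":0,"tx":-0.032,"ty":-0.01,"tz":0,"grip":-1},
    {"rx":0,"ry":0,"rz":0,"tx":-0.047,"ty":-0.014,"tz":0,"grip":-1},
    {"rx":0,"ry":0,"rz":0,"tx":-0.049,"ty":-0.002,"tz":0,"grip":-1},
    {"rx":0,"ry":0,"rz":0,"tx":-0.048,"ty":0.011,"tz":0,"grip":-1},
    {"rx":0,"ry":0,"rz":0,"tx":-0.043,"ty":0.023,"tz":0,"grip":-1},
    {"rx":0,"ry":0,"rz":0,"tx":-0.036,"ty":0.033,"tz":0,"grip":-1},
    {"rx":0,"ry":0,"rz":0,"tx":-0.026,"ty":0.042,"tz":0,"grip":-1},
    {"rx":0,"ry":0,"rz":0,"tx":-0.014,"ty":0.047,"tz":0,"grip":-1},
    {"rx":0,"ry":0,"rz":0,"tx":-0.002,"ty":0.049,"tz":0,"grip":-1},
    {"rx":0,"ry":0,"rz":0,"tx":0.011,"ty":0.048,"tz":0,"grip":-1},
    {"rx":0,"ry":0,"rz":0,"tx":0.023,"ty":0.043,"tz":0,"grip":-1},
    {"rx":0,"ry":0,"rz":0,"tx":0.033,"ty":0.036,"tz":0,"grip":-1},
    {"rx":0,"ry":0,"rz":0,"tx":0.042,"ty":0.026,"tz":0,"grip":-1},
    {"rx":0,"ry":0,"rz":0,"tx":0.047,"ty":0.014,"tz":0,"grip":-1},
    {"rx":0,"ry":0,"rz":0,"tx":0.049,"ty":0.002,"tz":0,"grip":-1},
    {"rx":0,"ry":0,"rz":0,"tx":0.03,"ty":0.002,"tz":0,"grip":-1},
    {"rx":0,"ry":0,"rz":0,"tx":0.01,"ty":0,"tz":0,"grip":-1},
    {"rx":0,"ry":0,"rz":0,"tx":0,"ty":0,"tz":0,"grip":-1},
    {"rx":0,"ry":0,"rz":0,"tx":0,"ty":0,"tz":0,"grip":-1}
  ]
}}

```text
time: 11.33
tcp_pos: [0.516, 0.0464, 0.198]
tool_rot: [1.0, -0.023, 0.0, 0.001]
contact_force: [0.1, 0.1, -1.2]
width: 0.269
```

```bash
python3 beads.py
```

```text
start [('Y', [0.561, 0.063], 179), ('Y', [0.561, 0.032], 186), ('Y', [0.544, 0.085], 166), ('Y', [0.512, 0.096], 151), ('B', [0.517, -0.004], 135), ('B', [0.488, 0.004], 126), ('B', [0.466, 0.027], 118), ('B', [0.464, 0.058], 111)]
11.3333 [0.51602091 0.04641115 0.1980147 ] [ 0.09641712  0.10906844 -1.21359518]
wrist [('Y', [0.496, 0.097], 903), ('Y', [0.458, 0.036], 46), ('Y', [0.459, 0.071], 33), ('B', [0.57, 0.032], 457), ('B', [0.57, 0.058], 458), ('B', [0.556, 0.083], 449), ('B', [0.535, 0.099], 408)]
top [('B', [0.571, 0.029], 45)]
side [('Y', [0.484, 0.091], 106), ('B', [0.56, 0.071], 122)]
```

{"method": "servo_tool", "body": {
  "deltas": [
    {"rx":0,"ry":0,"rz":0,"tx":0,"ty":0,"tz":-0.03,"grip":-1},
    {"rx":0,"ry":0,"rz":0,"tx":0,"ty":0,"tz":-0.07,"grip":-1},
    {"rx":0,"ry":0,"rz":0,"tx":0,"ty":0,"tz":-0.11,"grip":-1},
    {"rx":0,"ry":0,"rz":0,"tx":0,"ty":0,"tz":-0.15,"grip":-1},
    {"rx":0,"ry":0,"rz":0,"tx":-0.005,"ty":0.03,"tz":-0.15,"grip":-1},
    {"rx":0,"ry":0,"rz":-5,"tx":-0.009,"ty":0.065,"tz":-0.15,"grip":-1},
    {"rx":0,"ry":0,"rz":-10,"tx":-0.014,"ty":0.1,"tz":-0.15,"grip":-1},
    {"rx":0,"ry":0,"rz":-15,"tx":-0.019,"ty":0.135,"tz":-0.15,"grip":-1},
    {"rx":0,"ry":0,"rz":-20.5,"tx":-0.023,"ty":0.17,"tz":-0.15,"grip":-1},
    {"rx":0,"ry":0,"rz":-20.5,"tx":-0.028,"ty":0.205,"tz":-0.15,"grip":-1},
    {"rx":0,"ry":0,"rz":-20.5,"tx":-0.033,"ty":0.24,"tz":-0.15,"grip":-1},
    {"rx":0,"ry":0,"rz":-20.5,"tx":-0.037,"ty":0.275,"tz":-0.15,"grip":-1},
    {"rx":0,"ry":0,"rz":-20.5,"tx":-0.042,"ty":0.305,"tz":-0.15,"grip":-1},
    {"rx":0,"ry":0,"rz":-20.5,"tx":-0.045,"ty":0.33,"tz":-0.15,"grip":-1},
    {"rx":0,"ry":0,"rz":-20.5,"tx":-0.046,"ty":0.34,"tz":-0.15,"grip":-1},
    {"rx":0,"ry":0,"rz":-20.5,"tx":-0.046,"ty":0.34,"tz":-0.15,"grip":-1},
    {"rx":0,"ry":0,"rz":-20.5,"tx":-0.046,"ty":0.34,"tz":-0.15,"grip":-1}
  ]
}}

```text
time: 12.9
tcp_pos: [0.4552, -0.2915, 0.348]
tool_rot: [0.988, 0.153, 0.001, -0.001]
contact_force: [-0.0, 0.8, -0.8]
width: 0.268
```

```bash
python3 - <<'E'
from h import *
s=robot.get_state();M=R.from_quat(s['tool_rot']).as_matrix();print(s['time'],s['tcp_pos'],M.round(4),s['width'],s['contact_force'])
K,W=cam('wrist');np.savez('i.npz',K=K,W=W)
im=robot.grab_frame('wrist');cv2.imwrite('pics/i.png',im)
for nm,P in dict(post=(.587,-.249,.217),tip=(.516,-.272,.227)).items():print(nm,proj('wrist',P)[0].round(0))
E
```

```text
12.9 [ 0.45517869 -0.29147141  0.3479753 ] [[ 9.53e-01  3.03e-01  9.00e-04]
 [ 3.03e-01 -9.53e-01  1.50e-03]
 [ 1.30e-03 -1.10e-03 -1.00e+00]] 0.26796272136610694 [-0.0209348   0.7944157  -0.79781946]
post [323.  16.]
tip [323. 121.]
```

View pics/i.png

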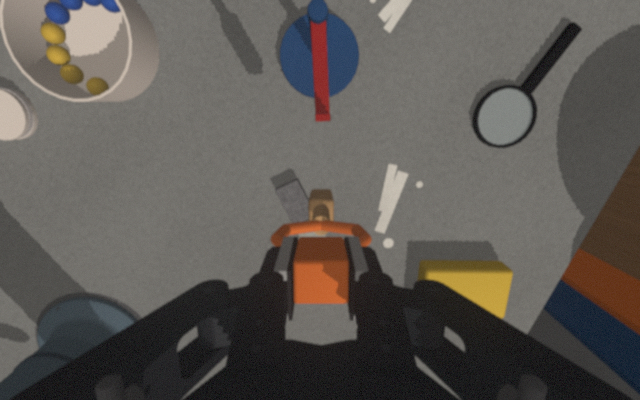

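The wrist view shows the post's top at about (317,10) and the red bar running down to its tip at about (323,115). The paddle hangs straight in the grip. Fitting the bar by colour.

```bash
python3 - <<'E'
from h import *
d=np.load('i.npz');KW=(d['K'],d['W']);im=cv2.imread('pics/i.png');hsv=cv2.cvtColor(im,cv2.COLOR_BGR2HSV)
m=(cv2.inRange(hsv,(0,150,60),(5,255,255))|cv2.inRange(hsv,(172,150,60),(180,255,255)))
m[:, :290]=0;m[:,350:]=0;m[130:]=0
for v in range(12,126,6):
    x=np.where(m[v])[0]; print(v,x.min() if len(x) else None,x.max() if len(x) else None,end=' | ')
v=np.arange(30,104,4);u=[np.where(m[k])[0].mean() for k in v]
P=onz(0,np.c_[u,v],.209,KW)[:,:2]; f=np.polyfit(P[:,0],P[:,1],1);print('\nbar yaw',np.degrees(np.arctan(f[0])),P[0],P[-1])
print('tip',onz(0,[(323,115.5)],.227,KW)[0],'post',onz(0,[(317,10)],.217,KW)[0])
s=robot.get_state();M=R.from_quat(s['tool_rot']).as_matrix()
for q in(P[0],P[-1]):print('in tool',M.T@(np.r_[q,.209]-s['tcp_pos']))
print('tooltip',M.T@(onz(0,[(323,115.5)],.227,KW)[0]-s['tcp_pos']),'post',M.T@(onz(0,[(317,10)],.217,KW)[0]-s['tcp_pos']))
E
```

```text
12 None None | 18 None None | 24 311 325 | 30 311 325 | 36 311 325 | 42 312 325 | 48 312 326 | 54 313 326 | 60 313 326 | 66 314 326 | 72 314 327 | 78 314 327 | 84 314 327 | 90 315 327 | 96 316 327 | 102 317 327 | 108 317 328 | 114 316 328 | 120 317 322 | 
bar yaw 21.24937595908973 [ 0.57851493 -0.24922723] [ 0.52879073 -0.26837371]
tip [ 0.51906997 -0.27223493  0.227     ] post [ 0.58926219 -0.24513728  0.217     ]
in tool [ 0.12925673 -0.00111706  0.13923034]
in tool [0.07606012 0.00191584 0.13915573]
tooltip [0.0656484  0.00259966 0.12114099] post [ 0.14075041 -0.0017362   0.13124641]
```

{"method": "servo_tool", "body": {
  "deltas": [
    {"rx":0,"ry":0,"rz":-3.5,"tx":0.005,"ty":0.004,"tz":0.02,"grip":-1},
    {"rx":0,"ry":0,"rz":-3.5,"tx":0.0125,"ty":0.004,"tz":0.05,"grip":-1},
    {"rx":0,"ry":0,"rz":-3.5,"tx":0.0125,"ty":0.004,"tz":0.07,"grip":-1},
    {"rx":0,"ry":0,"rz":-3.5,"tx":0.0125,"ty":0.004,"tz":0.081,"grip":-1},
    {"rx":0,"ry":0,"rz":-3.5,"tx":0.0125,"ty":0.004,"tz":0.081,"grip":-1},
    {"rx":0,"ry":0,"rz":-3.5,"tx":0.0125,"ty":0.004,"tz":0.081,"grip":-1}
  ]
}}

```text
time: 13.45
tcp_pos: [0.468, -0.2907, 0.2672]
tool_rot: [0.983, 0.185, -0.0, -0.0]
contact_force: [0.6, -0.7, 0.5]
width: 0.268
```

```bash
python3 - <<'E'
from h import *
s=robot.get_state();M=R.from_quat(s['tool_rot']).as_matrix();p=np.array(s['tcp_pos']);print(s['time'],p,M.round(3),s['contact_force'])
print('seat in tool',M.T@(np.array([.5525,-.259,.209])-p))
a=robot.grab_frame('side');w=robot.grab_frame('wrist')
print('tip w',proj('wrist',(.519,-.272,.227)),'eye/tip side',proj('side',[p-[0,0,.1866-.158],(.519,-.272,.227),(.589,-.245,.217)]).round(1).tolist())
q=proj('side',p)[0].round().astype(int);q2=(q[0]-45,q[1]-40)
cv2.imwrite('pics/j.png',np.hstack([cv2.resize(a[q2[1]:q2[1]+100,q2[0]:q2[0]+100],(400,400),interpolation=cv2.INTER_CUBIC),w[0:400,120:520]]));print(q2)
E
```

```text
13.45 [ 0.46804335 -0.29069741  0.26719177] [[ 0.932  0.363 -0.   ]
 [ 0.363 -0.932  0.   ]
 [ 0.    -0.001 -1.   ]] [ 0.557005   -0.71983774  0.47162123]
seat in tool [0.09019843 0.00115097 0.05819666]
tip w [[320.57156502 142.29769876]] eye/tip side [[322.5, 236.1], [338.0, 228.6], [357.8, 217.1]]
(np.int64(278), np.int64(189))
```

View pics/j.png

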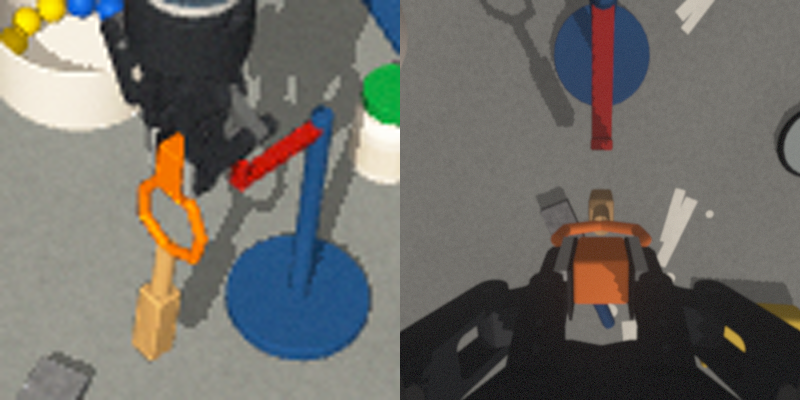

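The loop is upright and faces the hook. The bar is centred at wrist column 321 with its tip at row 143, as predicted. Advancing over the bar.

{"method": "servo_tool", "body": {
  "deltas": [
    {"rx":0,"ry":0,"rz":0,"tx":0.015,"ty":0.001,"tz":0,"grip":-1},
    {"rx":0,"ry":0,"rz":0,"tx":0.027,"ty":0.001,"tz":0,"grip":-1},
    {"rx":0,"ry":0,"rz":0,"tx":0.037,"ty":0.001,"tz":0,"grip":-1},
    {"rx":0,"ry":0,"rz":0,"tx":0.047,"ty":0.001,"tz":0,"grip":-1},
    {"rx":0,"ry":0,"rz":0,"tx":0.057,"ty":0.001,"tz":0,"grip":-1},
    {"rx":0,"ry":0,"rz":0,"tx":0.067,"ty":0.001,"tz":0,"grip":-1},
    {"rx":0,"ry":0,"rz":0,"tx":0.077,"ty":0.001,"tz":0,"grip":-1},
    {"rx":0,"ry":0,"rz":0,"tx":0.085,"ty":0.001,"tz":0,"grip":-1},
    {"rx":0,"ry":0,"rz":0,"tx":0.088,"ty":0.001,"tz":0,"grip":-1},
    {"rx":0,"ry":0,"rz":0,"tx":0.088,"ty":0.001,"tz":0,"grip":-1}
  ]
}}

```text
time: 14.38
tcp_pos: [0.5509, -0.2604, 0.2668]
tool_rot: [0.983, 0.184, 0.0, -0.0]
contact_force: [0.6, -0.5, -1.2]
width: 0.27
```

```bash
python3 - <<'E'
from h import *
s=robot.get_state();M=R.from_quat(s['tool_rot']).as_matrix();p=np.array(s['tcp_pos']);print(s['time'],p,s['contact_force'])
print('seat in tool',M.T@(np.array([.5525,-.259,.209])-p))
a=robot.grab_frame('side');w=robot.grab_frame('wrist')
q=proj('side',p)[0].round().astype(int);q2=(q[0]-45,q[1]-40)
cv2.imwrite('pics/k.png',np.hstack([cv2.resize(a[q2[1]:q2[1]+100,q2[0]:q2[0]+100],(400,400),interpolation=cv2.INTER_CUBIC),w[0:400,120:520]]))
E
```

```text
14.3833 [ 0.55089271 -0.26037359  0.26684173] [ 0.55412332 -0.52081627 -1.24050179]
seat in tool [ 0.00196568 -0.00066166  0.05784318]
```

View pics/k.png

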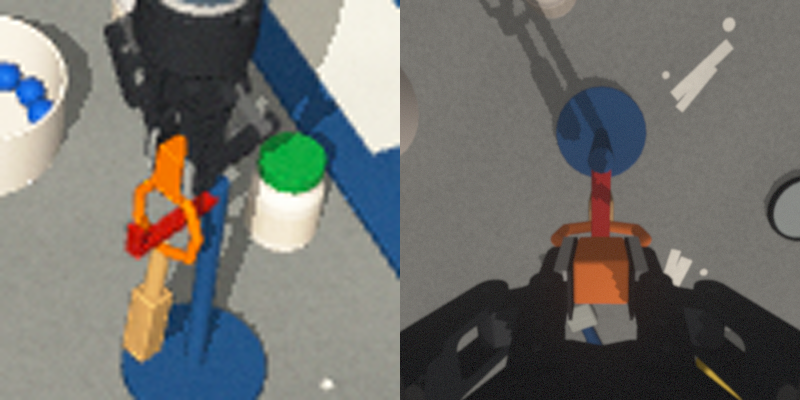

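The bar is through the loop. Lowering until the pad touches.

{"method": "servo_tool", "body": {
  "deltas": [
    {"rx":0,"ry":0,"rz":0,"tx":0.001,"ty":0,"tz":0.012,"grip":-1},
    {"rx":0,"ry":0,"rz":0,"tx":0.001,"ty":0,"tz":0.02,"grip":-1},
    {"rx":0,"ry":0,"rz":0,"tx":0.001,"ty":0,"tz":0.024,"grip":-1},
    {"rx":0,"ry":0,"rz":0,"tx":0.001,"ty":0,"tz":0.027,"grip":-1},
    {"rx":0,"ry":0,"rz":0,"tx":0.001,"ty":0,"tz":0.028,"grip":-1},
    {"rx":0,"ry":0,"rz":0,"tx":0.001,"ty":0,"tz":0.028,"grip":-1}
  ]
}}

```text
time: 14.98
tcp_pos: [0.5498, -0.2612, 0.2393]
tool_rot: [0.983, 0.183, -0.001, -0.0]
contact_force: [-2.7, 0.9, 3.7]
width: 0.273
```

{"method": "servo_tool", "body": {
  "deltas": [
    {"rx":0,"ry":0,"rz":0,"tx":0,"ty":0,"tz":0,"grip":-0.35},
    {"rx":0,"ry":0,"rz":0,"tx":0,"ty":0,"tz":0,"grip":-0.25},
    {"rx":0,"ry":0,"rz":0,"tx":0,"ty":0,"tz":0,"grip":-0.1},
    {"rx":0,"ry":0,"rz":0,"tx":0,"ty":0,"tz":0,"grip":0.2},
    {"rx":0,"ry":0,"rz":0,"tx":0,"ty":0,"tz":0,"grip":0.2},
    {"rx":0,"ry":0,"rz":0,"tx":0,"ty":0,"tz":0,"grip":0.2},
    {"rx":0,"ry":0,"rz":0,"tx":0,"ty":0,"tz":-0.015,"grip":0.2},
    {"rx":0,"ry":0,"rz":0,"tx":0,"ty":0,"tz":-0.04,"grip":0.2},
    {"rx":0,"ry":0,"rz":0,"tx":0,"ty":0,"tz":-0.08,"grip":0.2},
    {"rx":0,"ry":0,"rz":0,"tx":0,"ty":0,"tz":-0.12,"grip":0.2},
    {"rx":0,"ry":0,"rz":0,"tx":-0.02,"ty":0,"tz":-0.14,"grip":0.2},
    {"rx":0,"ry":0,"rz":0,"tx":-0.06,"ty":0,"tz":-0.14,"grip":0.2},
    {"rx":0,"ry":0,"rz":0,"tx":-0.08,"ty":0,"tz":-0.14,"grip":0.2},
    {"rx":0,"ry":0,"rz":0,"tx":-0.08,"ty":0,"tz":-0.14,"grip":0.2},
    {"rx":0,"ry":0,"rz":0,"tx":-0.08,"ty":0,"tz":-0.14,"grip":0.2},
    {"rx":0,"ry":0,"rz":0,"tx":-0.08,"ty":0,"tz":-0.14,"grip":0.2}
  ]
}}

```text
time: 16.32
tcp_pos: [0.4768, -0.2892, 0.3789]
tool_rot: [0.983, 0.184, 0.0, -0.0]
contact_force: [0.1, 0.1, 0.2]
width: 0.599
```

```bash
python3 - <<'E'
from h import *
s=robot.get_state();p=np.array(s['tcp_pos']);print(s['time'],p,s['contact_force'],s['width'])
w0=robot.grab_frame('wrist');a=robot.grab_frame('side');w=robot.grab_frame('wrist')
print('motion between frames (wrist, max px diff)',(cv2.absdiff(cv2.GaussianBlur(w0,(5,5),0),cv2.GaussianBlur(w,(5,5),0))).max())
q=proj('side',(.5525,-.259,.209))[0].round().astype(int)
print('pred grip top quad',proj('wrist',[(.5525,-.259,.249)]).round(0))
cv2.imwrite('pics/l.png',np.hstack([cv2.resize(a[q[1]-50:q[1]+50,q[0]-50:q[0]+50],(400,400),interpolation=cv2.INTER_CUBIC),w[0:400,120:520]]))
E
```

```text
16.3167 [ 0.47676195 -0.28919167  0.37894376] [0.08055894 0.08421546 0.2290267 ] 0.5988752399734893
motion between frames (wrist, max px diff) 38
pred grip top quad [[321.  97.]]
```

View pics/l.png

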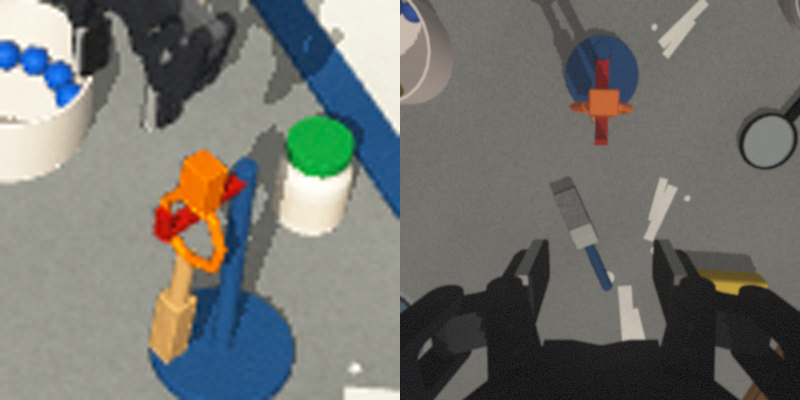

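The paddle hangs upright on the bar, with its grip at wrist pixel (324,102) against a predicted (321,97). I'll let the sway die down, then check once more and hand in.

{"method": "servo_tool", "body": {
  "deltas": [
    {"rx":0,"ry":0,"rz":0,"tx":0,"ty":0,"tz":0,"grip":0.2},
    {"rx":0,"ry":0,"rz":0,"tx":0,"ty":0,"tz":0,"grip":0.2},
    {"rx":0,"ry":0,"rz":0,"tx":0,"ty":0,"tz":0,"grip":0.2},
    {"rx":0,"ry":0,"rz":0,"tx":0,"ty":0,"tz":0,"grip":0.2},
    {"rx":0,"ry":0,"rz":0,"tx":0,"ty":0,"tz":0,"grip":0.2},
    {"rx":0,"ry":0,"rz":0,"tx":0,"ty":0,"tz":0,"grip":0.2},
    {"rx":0,"ry":0,"rz":0,"tx":0,"ty":0,"tz":0,"grip":0.2},
    {"rx":0,"ry":0,"rz":0,"tx":0,"ty":0,"tz":0,"grip":0.2},
    {"rx":0,"ry":0,"rz":0,"tx":0,"ty":0,"tz":0,"grip":0.2},
    {"rx":0,"ry":0,"rz":0,"tx":0,"ty":0,"tz":0,"grip":0.2},
    {"rx":0,"ry":0,"rz":0,"tx":0,"ty":0,"tz":0,"grip":0.2},
    {"rx":0,"ry":0,"rz":0,"tx":0,"ty":0,"tz":0,"grip":0.2},
    {"rx":0,"ry":0,"rz":0,"tx":0,"ty":0,"tz":0,"grip":0.2},
    {"rx":0,"ry":0,"rz":0,"tx":0,"ty":0,"tz":0,"grip":0.2},
    {"rx":0,"ry":0,"rz":0,"tx":0,"ty":0,"tz":0,"grip":0.2},
    {"rx":0,"ry":0,"rz":0,"tx":0,"ty":0,"tz":0,"grip":0.2}
  ]
}}

```text
time: 17.8
tcp_pos: [0.4763, -0.2898, 0.379]
tool_rot: [0.983, 0.183, 0.0, 0.0]
contact_force: [0.4, -0.4, 1.1]
width: 0.604
```

```bash
python3 - <<'E'
from h import *
from beads import beads
for i in range(8):
    hsv=cv2.cvtColor(robot.grab_frame('wrist'),cv2.COLOR_BGR2HSV)
    m=cv2.inRange(hsv[70:125,290:360],(6,140,120),(17,255,255)); M=cv2.moments(m,True); KW=cam('wrist')
    print(round(M['m10']/M['m00']+290,2),round(M['m01']/M['m00']+70,2),onz(0,[(M['m10']/M['m00']+290,M['m01']/M['m00']+70)],.24,KW)[0].round(4))
for n in('top','side'): print(n,beads(n,robot.grab_frame(n),cam(n)))
E
```

```text
321.94 102.82 [ 0.5477 -0.2627  0.24  ]
321.96 102.83 [ 0.5476 -0.2628  0.24  ]
321.93 103.0 [ 0.5475 -0.2627  0.24  ]
322.0 103.33 [ 0.5473 -0.2629  0.24  ]
322.16 103.46 [ 0.5473 -0.2631  0.24  ]
322.2 103.62 [ 0.5471 -0.2631  0.24  ]
322.06 103.96 [ 0.5468 -0.2631  0.24  ]
322.07 103.94 [ 0.5469 -0.2631  0.24  ]
top [('Y', [0.484, 0.087], 188), ('Y', [0.458, 0.036], 62), ('B', [0.57, 0.044], 111), ('B', [0.557, 0.082], 55), ('B', [0.535, 0.097], 57)]
side [('Y', [0.488, 0.092], 122), ('B', [0.557, 0.074], 138)]
```

```bash
python3 -c "
from plant import robot
print(robot.job_done())"
```

```text
the job is handed in; nothing more can be done
None
```

The paddle is hanging by its loop on the hook and the job is handed in, at about 18 s of the 64 s; no verdict came back.

- **Stirring:** I lifted the paddle out of its block and stirred about one and a half turns with the foot in the tub. With the foot still down, all four blue beads were well over 20 mm from their starts. So were at least three of the yellow ones, whichever way the beads are matched.
- **Beads in the tub:** The last look found every patch of bead colour inside the tub. Touching beads merged into single patches, so I could not count all eight one by one then. No picture I looked at showed a bead outside the tub.
- **Hanging:** I threaded the loop over the hook, lowered it until the force showed it bearing on the bar, then opened the gripper and backed away. The paddle stands upright, about 6 mm along the bar from the seat's midpoint. It was still drifting very slowly, about 1 mm over 0.35 s.
- **Bystanders:** I planned the path to clear all five, and the ones in the later pictures looked untouched. I did not re-measure their positions at the end.
- **Disagreement:** The first estimate of the hook bar's direction, from the fixed cameras, was about 18°. The close wrist view gave 21°, and I used that.
- **Refused move:** My first move call was refused because its rows left some fields out; nothing moved.

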